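# Clamp the pill bottle in the ratchet bottle vice

## Robot

A 6-joint arm with a two-finger parallel gripper is mounted at the origin on the work surface. World frame = base frame: x ahead of the robot, y to its left, z up, the work surface at z = 0. Lengths are in m, angles in rad, forces in N, time in s.
With the tool pointing down it reaches from about 0.3 to 0.875 m from the base axis. Payload 6.4 kg.
Tool frame: the origin (TCP) lies at the very end of the fingers, on their centre line; the grasp point (between the pads) lies 19 mm behind it; z points along the fingers, y is the line along which they close (so a half turn about z gives the same grasp; the last joint's range is limited). The gripper opens to 85 mm and grips with 20 to 120 N. Pads are 22 mm wide; open, the fingers measure 114 mm over their backs; the gripper's body (76 mm by 85 mm) begins 54 mm behind the grasp point. The pads swing forward as they close: fully open they stand 13 mm farther back than shut.
Start: joints at [-1.421, 0.181, 1.607, -0, 1.354, -0.206], TCP at [0.2, -0.539, 0.231] pointing down, gripper open.
Joint ranges: [-2.99, 2.99], [-0.89, 2.07], [0.3, 2.58], [-1.14, 4.28], [0, 2.63], [-3.12, 3.12]. Speed limits (rad/s): [2.57, 2.57, 3.01, 3.14, 3.14, 3.14].

## Interface

Orientations are given as a unit quaternion [w, x, y, z].
In Python, from bench import ctrl gives the robot as it stands.
- The arm moves only by the tool jog_arm, never from a script. Its argument "series" is a list that holds one entry, the list of rows, each a list of 7 numbers: the shift along the tool's x, y, z in mm, then the turn, a rotation vector about the tool's x, y, z in rad, then the finger opening in mm, from 0 to 85.4. In form: [[[tx, ty, tz, rx, ry, rz, gripper], ...]]. A call has exactly 10 rows; each row shifts and turns the commanded pose from where the row before left it, along the tool's axes as they then stand; what a row does not reach is not made up. A row lasts 1/10 s, in which the tool goes at most 50 mm and 8.59 degrees, less where a joint would pass 70% of its speed; a pose out of reach is approached as far as the arm can. A call with a gripper value outside its range is refused whole. The fingers move at their own pace and stop on an object; the grip force is fixed at half the most. Time passes only in rows, so rows that do not move let the fingers close, or fill a call up. It gives the time, the measured TCP pose, the force, the opening and the grip force at its end, in the units of the state.
- ctrl.get_obs(): the state, without advancing time (a new reading comes with each control period).
- ctrl.camera(name): name is "scene" or "top" or "wrist"; returns a dict with "frame" (480x640x3 uint8, blue, green, red), "z_map" (480x640 float32, m along the optical axis (not along the pixel's ray), 0 where there is no reading), "fx", "fy", "cx", "cy" (pixels), "k1" (the pictures are not rectified: a ray, as slopes to the right and down, at radius r is drawn at 1 + k1 r^2 times it, then the intrinsics apply), "xyz" and "rotation" of the camera in the world. Camera axes: x right, y down, z forward; pixel columns grow to the right and rows downward; lengths in m; the calibration is good to about 2 mm. A picture is of the moment at which its call begins.
- ctrl.hand_in(): hands the job in; it is judged then, once.
The state is a dict: "time_s": time; "q": joint angles; "dq": joint speeds; "joint_efforts": joint torques, N m; "eef_pos": TCP position; "eef_rot": TCP orientation; "wrist_force": force on the tool from outside, world axes, zero at the start; "torque": the same for the moment, N m; "opening": opening from 0.0 (shut) to 1.0 (fully open); "grasp_force": force on a finger pad.
Only numpy, scipy, OpenCV 4.12 (cv2) and the standard library are available. Lean on these libraries where they do the work, as an engineer would, in place of code of your own. Each camera call takes 0.05 s, during which the arm holds its last target. There are 200 camera calls.

## Task

Stand the wider of the two pill bottles upright on the bed of the bottle vice, between the jaw and the V-shaped stop, and let go of it. Then work the vice's ratchet lever back and forth by its handle until the jaw presses the bottle firmly into the V, without crushing the bottle or forcing the lever or pushing the jaw by hand. Finish with the lever swung back to its rest stop and let go, and leave everything else where it is.

Things in the scene. Friction and masses are not known exactly. Their poses are not given: they have to be found in the camera images.
- vice: Bottle vice screwed to the table: dark steel bed plate 125 x 340 x 8 mm. Origin at table height; its y axis is the clamping line, z up. Along it from -y to +y: ratchet wheel and lever, sprung jaw, free bed 8 mm above the table where the bottle is stood (room for fingers on the bottle's +x and -x sides), V stop. The plate covers x -80 to 45, y -205 to 135 mm. Place and yaw vary.
- seat (a point): Point on the bed (8 mm above the table) where the wide bottle's axis stands when fully in the V. The stop is a steel V block, top 56 mm above the table, opening to -y; it is set nearer or farther along the clamping line each run; its wings reach to 14 mm on the +y side of this point. A bottle stood up to 15 mm short of it (to -y) is pushed home by the jaw.
- jaw: Rubber jaw pad, 40 mm wide, 12 to 58 mm above the table; origin on the clamping line at table height, pressing face 12 mm to its +y. Starts 24 to 36 mm short of a seated bottle. The wheel drives it to +y 12.6 mm per notch. Once it touches, the pad first yields softly (under 4 N) over a hidden slack of 0 to 24 mm; then each notch adds 20 N. Well clamped: 8 to 42 N; over 50 N crushes.
- wide_bottle: The wider pill bottle: plain orange plastic cylinder with white cap, 44 mm across, 85 mm high, about 70 g. Origin at the centre of its underside. Starts standing on the slatted steel rack (30 mm above the table) at one of the two places.
- slim_bottle: The narrower pill bottle, 32 mm across, 72 mm high, same materials, at the other place on the rack about 100 mm away. Origin at the centre of its underside. Leave alone.
- pivot (a point): Point on the upright axis of the ratchet wheel and lever, 70 mm above the table. The lever's handle circles it at 80 mm. At lever angle 0 the handle lies, seen from here, 203 degrees counter-clockwise (from above) from the vice's +x axis.
- handle: The lever's handle: upright round black post (it spins freely) 16 mm across, 42 to 92 mm above the table, on a flat steel bar whose top is at 42 mm. Origin on its axis, 72 mm above the table. Push it from either side or straddle it with part-open fingers. The rest of the mechanism near it is lower than 47 mm. Over 25 N on it counts as forcing the lever.
- lever (a joint): Lever angle (rad), growing counter-clockwise from above; hard stops at 0 (rest) and 0.80 (forward). A swing from below 0.06 to beyond 0.68 turns the wheel one notch, held by a catch; shorter swings do nothing. Starts at 0.05 to 0.4. At the handle: jaw free, about 1 N to move, none to hold. Bottle pressed: to hold at 0.72 rad takes 5 to 11 N when well clamped; one more notch adds 6 N.
- bowl: Grey bowl, 120 mm across, 50 mm high; origin under its centre. Leave alone.
- bell: Silver hand bell, 60 mm across, 75 mm high; origin under its centre. Leave alone.
- comb: Flat black comb, 180 x 35 x 5 mm; origin under its centre. Leave alone.
- eyeglass_case: Closed red eyeglass case, 160 x 62 x 40 mm; origin under its centre. Leave alone.
- tumbler: Clear tumbler, 70 mm across, 100 mm high; origin under its centre. Leave alone.

How it is judged:
By the outcome, as a careful person would: the job done as asked, in the order asked, and still so for the second after the job is handed in, with the robot touching nothing.
It also fails if it takes over 72 s, if anything falls off the work surface, if the arm or the gripper's body presses on something with over 40 N, if the wrist force passes 120 N, or if a joint passes its speed limit or range.

## Working session

There is one attempt and no reset: what is moved stays moved. The work goes in short steps, Python scripts to look and compute and a tool call to move; the robot and the scene stay as the last step left them, time stands still between calls to the robot, and variables do not carry over. Pictures are saved under pics/ and viewed, at most 10 in all, crops included, and the job is handed in when it is done.

Besides the shell and the picture viewer there is one more tool, called after "Call:" in YAML: its name, and indented under it one key for each argument. jog_arm: Moves the arm, as the interface text tells. Its arguments: {"type":"object","properties":{"series":{"type":"array"}},"required":["series"]}

```bash
ls; mkdir -p pics; cat > h.py <<'E'
import numpy as np, cv2
from bench import ctrl
def world(c,u,v,z=None):
    """pixel -> world using depth, or intersect with plane height z"""
    K=np.array([[c['fx'],0,c['cx']],[0,c['fy'],c['cy']],[0,0,1.]])
    p=cv2.undistortPoints(np.array([[[u,v]]],float),K,np.array([c['k1'],0,0,0,0.]))[0,0]
    R=np.array(c['rotation']);t=np.array(c['xyz'])
    if R.shape!=(3,3):
        from scipy.spatial.transform import Rotation
        R=Rotation.from_quat(np.r_[R[1:],R[0]]).as_matrix()
    d=R@np.array([p[0],p[1],1.])
    s=c['z_map'][int(round(v)),int(round(u))] if z is None else (z-t[2])/d[2]
    return t+s*d
E
python3 - <<'E'
from h import *
import pickle
for n in ('top','scene'):
    c=ctrl.camera(n);cv2.imwrite(f'pics/{n}0.png',c['frame']);pickle.dump(c,open(f'{n}0.pkl','wb'))
    print(n,c['xyz'],np.array(c['rotation']).round(3).tolist(),c['fx'],c['k1'])
print(ctrl.get_obs())
E
```

```text
pics
top [ 0.42160786 -0.04210575  1.17956475] [-0.064, 0.712, -0.698, 0.049] 537.0128065556005 -0.15185291806081613
scene [1.36106801 0.53927084 0.71207534] [-0.203, 0.397, 0.791, -0.42] 534.910649566658 -0.03835031433491186
{'time_s': 0.1, 'q': array([-1.42132684e+00,  1.81497257e-01,  1.60788869e+00,  5.18826956e-06,
        1.35382218e+00, -2.06282447e-01]), 'dq': array([ 0.00061499, -0.00014888, -0.00349725, -0.00060976, -0.00061546,
       -0.00116393]), 'joint_efforts': array([ 1.63482446e-04, -4.45874798e+01, -3.52239811e+01, -2.28423983e-04,
        4.21296587e-03, -3.39642341e-06]), 'eef_pos': array([ 0.20022182, -0.5384854 ,  0.23046643]), 'eef_rot': array([-8.07342125e-04,  9.84221516e-01,  1.76938846e-01,  2.54737991e-05]), 'wrist_force': array([-1.25597828, -0.81163229,  0.1631623 ]), 'torque': array([-0.00800039, -0.05060962,  0.02185053]), 'grasp_force': 0.0, 'opening': 0.9981538569870685}
```

View pics/top0.png

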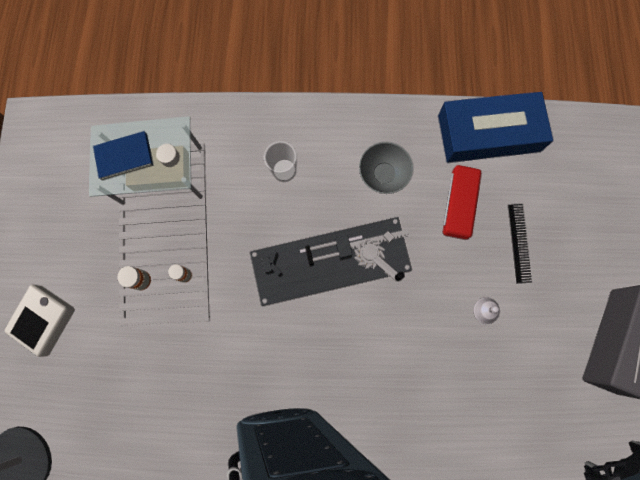

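View pics/scene0.png

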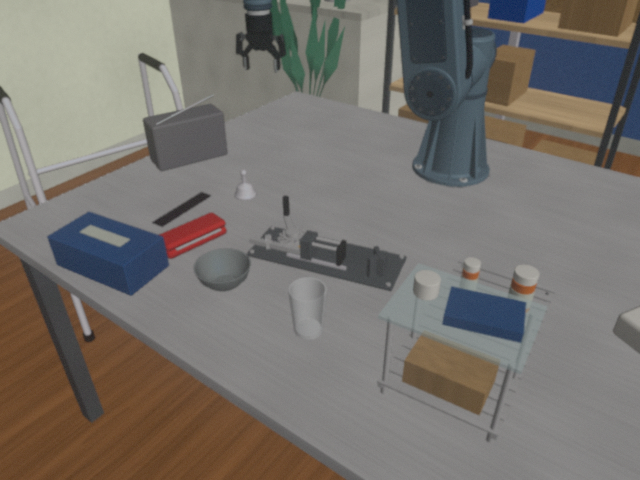

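The top view shows the vice centred near px (335,260), with the V on the left (270,262), the wheel near (370,252) and the handle near (400,276). The wide bottle is at (131,277) and the slim one at (178,272). The rack's upper shelf lies above both in the picture. I'll enlarge crops of both areas.

```bash
python3 - <<'E'
from h import *
import pickle
c=pickle.load(open('top0.pkl','rb'));f=c['frame']
a=cv2.resize(f[205:315,240:420],None,fx=4.4,fy=4.4,interpolation=cv2.INTER_CUBIC);cv2.imwrite('pics/vice.png',a)
b=cv2.resize(f[240:330,100:220],None,fx=6,fy=6,interpolation=cv2.INTER_CUBIC);cv2.imwrite('pics/bot.png',b)
E
```

```text
(no output)
```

View pics/vice.png

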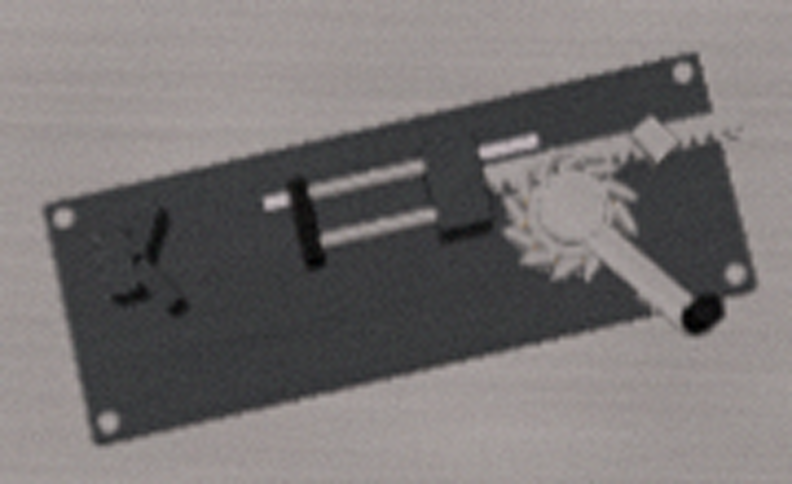

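View pics/bot.png

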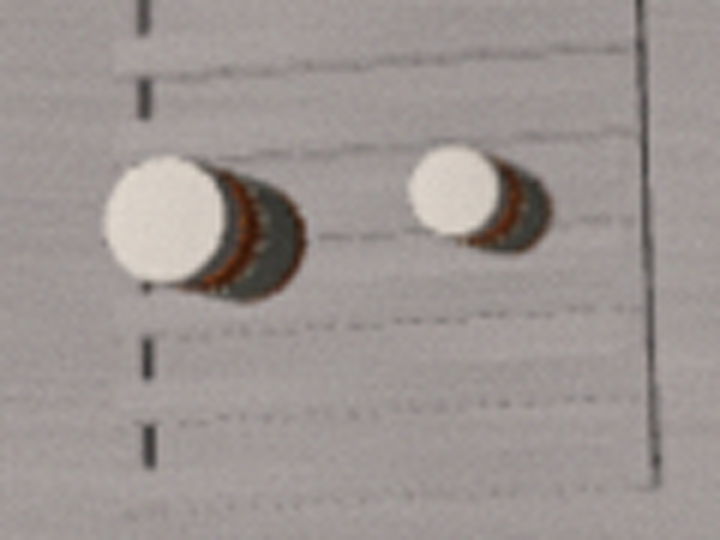

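The vice crop shows plate corners at (45,205), (695,53), (757,287) and (97,443), the jaw at (307,225), the wheel centre at (572,205) and the handle at (703,313). The bottle crop shows cap centres at (164,219) for the wide one and (455,190) for the slim one. Next I'll fit the vice frame and take a depth map in it.

```bash
python3 - <<'E'
from h import *
import pickle
c=pickle.load(open('top0.pkl','rb'))
px=lambda x,y:(240+(x+.5)/4.4-.5,205+(y+.5)/4.4-.5)
P=np.array([world(c,*px(*p),z=.008)[:2] for p in [(45,205),(695,53),(757,287),(97,443)]])
M=np.array([[45,135],[45,-205],[-80,-205],[-80,135]])/1e3
mm=M-M.mean(0);pp=P-P.mean(0)
th=np.arctan2((mm[:,0]*pp[:,1]-mm[:,1]*pp[:,0]).sum(),(mm*pp).sum())
R=np.array([[np.cos(th),-np.sin(th)],[np.sin(th),np.cos(th)]]);t=P.mean(0)-R@M.mean(0)
print('vice',t,th,np.degrees(th),'res mm',((P-t-M@R.T)*1e3).round(1).tolist())
np.savez('vice.npz',R=R,t=t,th=th)
V=lambda w:R.T@(np.asarray(w)[:2]-t)
bp=lambda x,y:(100+(x+.5)/6-.5,240+(y+.5)/6-.5)
for n,p,z in[('wide',(164,219),.115),('slim',(455,190),.102)]:print(n,world(c,*bp(*p),z=z),world(c,*bp(*p)))
for n,p,z in[('handle',(703,310),.092),('wheel',(572,205),.045),('jaw',(300,183),.058),('jaw2',(313,262),.058)]:
  print(n,(V(world(c,*px(*p),z=z))*1e3).round(1),(world(c,*px(*p))*1e3).round(1),(V(world(c,*px(*p)))*1e3).round(1))
# all points
pts=[]
for cc in (c,pickle.load(open('scene0.pkl','rb'))):
  v0,v1,u0,u1=(205,315,240,420) if cc is c else (200,300,230,430)
  L=[]
  for v in range(v0,v1):
    for u in range(u0,u1):
      if cc['z_map'][v,u]>0:
        w=world(cc,u,v);L.append([*V(w)*1e3,w[2]*1e3])
  L=np.array(L)
  for nm,s in[('stop',(abs(L[:,0])<60)&(L[:,1]>30)&(L[:,1]<135)&(L[:,2]>48)&(L[:,2]<65)),('jaw',(abs(L[:,0])<30)&(L[:,1]>-60)&(L[:,1]<40)&(L[:,2]>50)&(L[:,2]<70)),('handle',(L[:,1]<-80)&(L[:,0]<0)&(L[:,2]>80)&(L[:,2]<105))]:
    q=L[s];print(nm,len(q))
    if len(q):print(np.percentile(q,[0,5,50,95,100],axis=0).round(0).tolist())
    if nm=='stop':
      for lo in range(-40,41,8):
        k=q[(q[:,0]>=lo)&(q[:,0]<lo+8)]
        if len(k):print(lo,len(k),k[:,1].min().round(),k[:,1].max().round(),k[:,2].mean().round())
E
```

```text
vice [0.58062457 0.00433618] 0.2525116937441158 14.467854329237829 res mm [[-0.8, -1.4], [-1.6, 1.1], [0.8, 1.3], [1.5, -1.0]]
wide [0.5177103  0.38064106 0.115     ] [0.51752827 0.3798403  0.11701647]
slim [0.53156989 0.2825473  0.102     ] [0.53191419 0.2835638  0.09862608]
handle [ -89.6 -162.6] [ 534.3 -175.2   94.2] [ -89.8 -162.3]
wheel [ -22.  -120.2] [ 589.  -117.4   47.7] [ -22.3 -119.9]
jaw [17.   5.7] [595.6  14.1  58.5] [16.9  5.7]
jaw2 [-21.7   8.2] [558.3   7.1  51.4] [-20.9   8.3]
stop 230
[[-28.0, 74.0, 48.0], [-23.0, 78.0, 52.0], [-0.0, 91.0, 57.0], [20.0, 107.0, 60.0], [25.0, 109.0, 63.0]]
-32 8 76.0 84.0 56.0
-24 19 75.0 87.0 57.0
-16 47 80.0 109.0 57.0
-8 45 83.0 108.0 56.0
0 46 82.0 109.0 57.0
8 43 78.0 109.0 56.0
16 20 74.0 85.0 57.0
24 2 80.0 82.0 55.0
jaw 351
[[-23.0, -60.0, 50.0], [-17.0, -58.0, 52.0], [-1.0, -22.0, 57.0], [15.0, 11.0, 63.0], [19.0, 13.0, 67.0]]
handle 54
[[-99.0, -172.0, 81.0], [-97.0, -171.0, 86.0], [-91.0, -164.0, 92.0], [-84.0, -158.0, 96.0], [-83.0, -157.0, 97.0]]
stop 182
[[-24.0, 72.0, 48.0], [-16.0, 76.0, 49.0], [7.0, 89.0, 54.0], [26.0, 106.0, 56.0], [29.0, 108.0, 59.0]]
-24 13 74.0 95.0 54.0
-16 23 76.0 106.0 54.0
-8 32 81.0 107.0 54.0
0 27 80.0 107.0 54.0
8 43 78.0 108.0 53.0
16 31 72.0 103.0 54.0
24 13 73.0 82.0 52.0
jaw 242
[[-19.0, -60.0, 50.0], [-15.0, -58.0, 50.0], [4.0, -22.0, 54.0], [20.0, 10.0, 59.0], [23.0, 12.0, 61.0]]
handle 15
[[-91.0, -172.0, 80.0], [-89.0, -170.0, 80.0], [-83.0, -164.0, 81.0], [-79.0, -158.0, 85.0], [-77.0, -158.0, 85.0]]
```

Call:
jog_arm:
  series:
    - [[0, 0, 0, 0, 0, -0.147, 85], [0, 0, 0, 0, 0, -0.147, 85], [0, 0, 0, 0, 0, -0.147, 85], [0, 0, 0, 0, 0, -0.147, 85], [0, 0, 0, 0, 0, -0.147, 85], [0, 0, 0, 0, 0, -0.147, 85], [0, 0, 0, 0, 0, -0.147, 85], [0, 0, 0, 0, 0, -0.147, 85], [0, 0, 0, 0, 0, -0.147, 85], [0, 0, 0, 0, 0, -0.147, 85]]

```text
time_s: 1.1
eef_pos: [0.2003, -0.5386, 0.2307]
eef_rot: [-0.0, 0.609, 0.793, 0.0]
wrist_force: [-0.5, 0.4, -0.4]
opening: 0.995
grasp_force: 0.0
```

```bash
cat >> h.py <<'E'
from scipy.spatial.transform import Rotation as Ro
def vf():
    d=np.load('vice.npz');return d['R'],d['t'],float(d['th'])
def toV(w):
    R,t,_=vf();return np.r_[(R.T@(np.asarray(w)[:2]-t)),w[2]]*1e3 if len(w)>2 else R.T@(np.asarray(w)-t)*1e3
def st(*targets):
    """print state in vice frame (mm); for each vice-frame target the tool-frame shift"""
    o=ctrl.get_obs();q=o['eef_rot'];M=Ro.from_quat(np.r_[q[1:],q[0]]).as_matrix();R,t,th=vf()
    print('t',round(o['time_s'],2),'V',toV(o['eef_pos']).round(1),'W',(o['eef_pos']*1e3).round(1),'yawx-th',np.degrees(np.arctan2(M[1,0],M[0,0])-th).round(2),'tilt',np.degrees(np.arccos(-M[2,2])).round(2),
     'F_vice',np.r_[R.T@o['wrist_force'][:2],o['wrist_force'][2]].round(1),'op',round(o['opening']*85.4,1),'gf',round(o['grasp_force'],1),'q1,6',o['q'][[0,5]].round(2))
    for g in targets:
        w=np.r_[t+R@np.array(g[:2])/1e3,g[2]/1e3];print('  shift',g,(M.T@(w-o['eef_pos'])*1e3).round(1))
E
python3 - <<'E'
from h import *
import pickle
c=pickle.load(open('top0.pkl','rb'))
b=toV(np.array([.5177,.3805,.03]));print('bottle V',b,'slim',toV(np.array([.5317,.283,.03])))
for u,v in[(100,193),(150,193),(185,194),(155,150)]:print((world(c,u,v)*1e3).round())
st((b[0],b[1],230),(b[0],b[1],61))
E
```

```text
bottle V [ 33.05045763 379.95577493  30.        ] slim [ 22.24740232 282.0499835   30.        ]
[676. 426. 178.]
[715. 376.  30.]
[720. 303.   0.]
[765. 319. 180.]
t 1.1 V [-503.9 -430.7  230.7] W [ 200.3 -538.6  230.7] yawx-th 90.49 tilt 0.06 F_vice [-0.4  0.5 -0.4] op 84.9 gf 0.0 q1,6 [-1.42 -1.68]
  shift (np.float64(33.05045762563404), np.float64(379.9557749280533), 230) [806.  543.9   1.7]
  shift (np.float64(33.05045762563404), np.float64(379.9557749280533), 61) [805.9 543.9 170.7]
```

Call:
jog_arm:
  series:
    - [[20, 14, 0, 0, 0, 0, 85], [40, 27, 0, 0, 0, 0, 85], [40, 27, 0, 0, 0, 0, 85], [40, 27, 0, 0, 0, 0, 85], [40, 27, 0, 0, 0, 0, 85], [40, 27, 0, 0, 0, 0, 85], [40, 27, 0, 0, 0, 0, 85], [40, 27, 0, 0, 0, 0, 85], [40, 27, 0, 0, 0, 0, 85], [40, 27, 0, 0, 0, 0, 85]]

```text
time_s: 2.1
eef_pos: [0.3532, -0.1045, 0.2313]
eef_rot: [0.0, 0.612, 0.791, 0.0]
wrist_force: [1.8, -1.4, 0.0]
opening: 0.997
grasp_force: 0.0
```

Call:
jog_arm:
  series:
    - [[40, 27, 0, 0, 0, 0, 85], [40, 27, 0, 0, 0, 0, 85], [40, 27, 0, 0, 0, 0, 85], [40, 27, 0, 0, 0, 0, 85], [40, 27, 0, 0, 0, 0, 85], [40, 27, 0, 0, 0, 0, 85], [40, 27, 0, 0, 0, 0, 85], [40, 27, 0, 0, 0, 0, 85], [30, 20, 0, 0, 0, 0, 85], [0, 0, 0, 0, 0, 0, 85]]

```text
time_s: 3.1
eef_pos: [0.4934, 0.2954, 0.2303]
eef_rot: [-0.001, 0.61, 0.792, 0.0]
wrist_force: [0.7, -1.0, 0.1]
opening: 0.993
grasp_force: 0.0
```

```bash
python3 - <<'E'
from h import *
st((33,380,230),(33,380,61))
E
```

```text
t 3.1 V [-11.8 303.6 230.3] W [493.4 295.4 230.3] yawx-th 90.36 tilt 0.07 F_vice [ 0.4 -1.1  0.1] op 84.8 gf 0.0 q1,6 [0.33 0.07]
  shift (33, 380, 230) [76.1 45.2  0.4]
  shift (33, 380, 61) [ 75.9  45.3 169.4]
```

Call:
jog_arm:
  series:
    - [[25, 15, 0, 0, 0, 0, 85], [25, 15, 0, 0, 0, 0, 85], [26, 15, 10, 0, 0, 0, 85], [0, 0, 25, 0, 0, 0, 85], [0, 0, 30, 0, 0, 0, 85], [0, 0, 30, 0, 0, 0, 85], [0, 0, 30, 0, 0, 0, 85], [0, 0, 25, 0, 0, 0, 85], [0, 0, 19, 0, 0, 0, 85], [0, 0, 0, 0, 0, 0, 85]]

```text
time_s: 4.1
eef_pos: [0.5149, 0.3746, 0.0585]
eef_rot: [-0.002, 0.612, 0.791, -0.003]
wrist_force: [0.1, -0.5, 0.7]
opening: 0.996
grasp_force: 0.0
```

Call:
jog_arm:
  series:
    - [[0, 0, 0, 0, 0, 0, 35], [0, 0, 0, 0, 0, 0, 35], [0, 0, 0, 0, 0, 0, 35], [0, 0, 0, 0, 0, 0, 35], [0, 0, 0, 0, 0, 0, 35], [0, 0, 0, 0, 0, 0, 35], [0, 0, 0, 0, 0, 0, 35], [0, 0, 0, 0, 0, 0, 35], [0, 0, 0, 0, 0, 0, 35], [0, 0, 0, 0, 0, 0, 35]]

```text
time_s: 5.1
eef_pos: [0.5188, 0.3772, 0.0643]
eef_rot: [0.001, 0.611, 0.791, 0.001]
wrist_force: [0.3, -1.9, 6.4]
opening: 0.501
grasp_force: 61.0
```

```bash
python3 - <<'E'
from h import *
st((0,53,61),(0,53,40),(0,53,160))
c=ctrl.camera('wrist');cv2.imwrite('pics/w1.png',c['frame'])
E
```

```text
t 5.1 V [ 33.3 376.5  64.3] W [518.8 377.2  64.3] yawx-th 90.15 tilt 0.18 F_vice [-0.2 -2.   6.4] op 42.8 gf 61.0 q1,6 [0.44 0.19]
  shift (0, 53, 61) [-323.4  -34.2    3. ]
  shift (0, 53, 40) [-323.4  -34.2   24. ]
  shift (0, 53, 160) [-323.4  -33.9  -96. ]
```

View pics/w1.png

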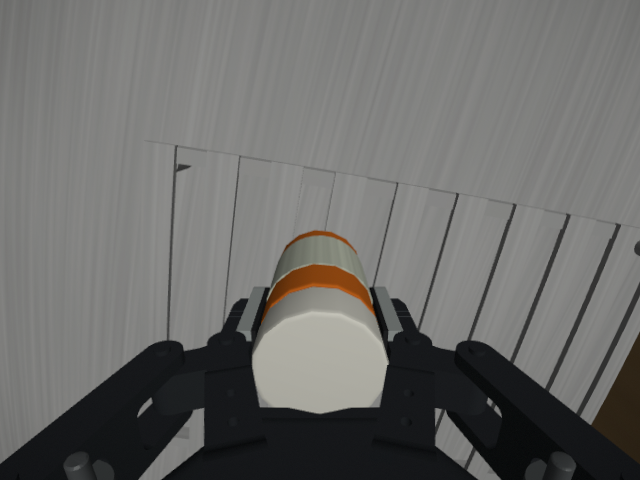

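The bottle is held upright between the pads, with its cap centred at px (320,360). Next I'll lift it and carry it to the vice.

Call:
jog_arm:
  series:
    - [[0, 0, -15, 0, 0, 0, 35], [0, 0, -30, 0, 0, 0, 35], [0, 0, -30, 0, 0, 0, 35], [0, 0, -25, 0, 0, 0, 35], [-20, -3, 0, 0, 0, 0, 35], [-34, -4, 0, 0, 0, 0, 35], [-34, -4, 0, 0, 0, 0, 35], [-34, -4, 0, 0, 0, 0, 35], [-34, -4, 0, 0, 0, 0, 35], [-34, -4, 0, 0, 0, 0, 35]]

```text
time_s: 6.15
eef_pos: [0.5432, 0.1857, 0.1632]
eef_rot: [0.0, 0.611, 0.791, 0.0]
wrist_force: [0.7, -0.2, -0.6]
opening: 0.501
grasp_force: 61.0
```

Call:
jog_arm:
  series:
    - [[-34, -3, 0, 0, 0, 0, 35], [-34, -3, 0, 0, 0, 0, 35], [-34, -3, 0, 0, 0, 0, 35], [-20, -1, 0, 0, 0, 0, 35], [-10, -1, 0, 0, 0, 0, 35], [-4, 0, 0, 0, 0, 0, 35], [0, 0, 0, 0, 0, 0, 35], [0, 0, 0, 0, 0, 0, 35], [0, 0, 0, 0, 0, 0, 35], [0, 0, 0, 0, 0, 0, 35]]

```text
time_s: 7.15
eef_pos: [0.5667, 0.0535, 0.1622]
eef_rot: [-0.0, 0.611, 0.792, -0.0]
wrist_force: [0.5, -0.2, -0.5]
opening: 0.502
grasp_force: 61.0
```

```bash
python3 - <<'E'
from h import *
import pickle
st((0,50,42))
c=ctrl.camera('wrist');cv2.imwrite('pics/w2.png',c['frame']);pickle.dump(c,open('w2.pkl','wb'))
E
```

```text
t 7.15 V [ -1.2  51.1 162.2] W [566.7  53.5 162.2] yawx-th 90.21 tilt 0.01 F_vice [ 0.4 -0.3 -0.5] op 42.9 gf 61.0 q1,6 [-0.11 -0.37]
  shift (0, 50, 42) [ -1.1   1.2 120.2]
```

View pics/w2.png

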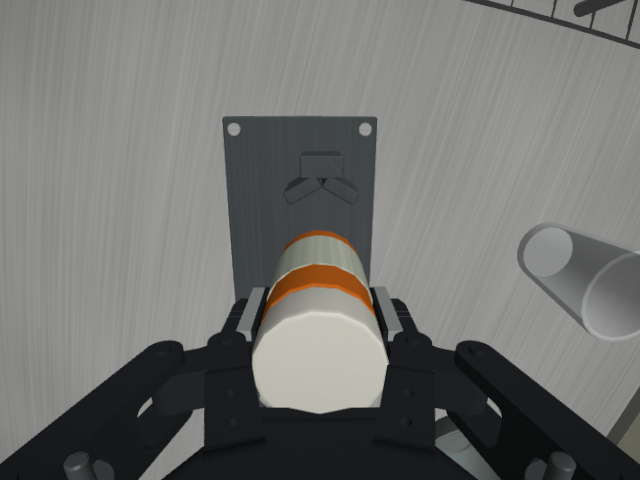

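The V is straight ahead of the bottle, with its apex at px (322,181) and tips near (287,200) and (356,200). The bottle's bottom rim is at (319,232). I'll check the V position and the bottle's offset from this picture.

```bash
python3 - <<'E'
from h import *
import pickle
c=pickle.load(open('w2.pkl','rb'))
for n,u,v,z in[('apex',322,181,.056),('tipL',286,195,.056),('tipR',357,195,.056),('cap',320,360,.163-.0343+.085-.001),('rimbottom far',319,232,.162-.0343),('plateTL',223,117,.008),('plateTR',377,117,.008)]:
  print(n,toV(world(c,u,v,z)).round(1),toV(world(c,u,v)).round(1))
E
```

```text
apex [ 1.  89.8 56. ] [ 1.2 86.5 34.1]
tipL [-24.6  79.7  56. ] [-24.5  79.9  56.7]
tipR [26.  79.9 56. ] [26.  79.9 56.1]
cap [ -0.5  57.7 212.7] [ -0.6  58.5 213.8]
rimbottom far [ -1.   73.9 127.7] [ -1.   75.6 133.4]
plateTL [-78.6 134.3   8. ] [-78.5 134.3   8.4]
plateTR [ 45.3 134.5   8. ] [ 46.1 134.6   2.6]
```

Call:
jog_arm:
  series:
    - [[3, 2, 10, 0, 0, 0, 35], [0, 0, 25, 0, 0, 0, 35], [0, 0, 25, 0, 0, 0, 35], [0, 0, 25, 0, 0, 0, 35], [0, 0, 15, 0, 0, 0, 35], [0, 0, 10, 0, 0, 0, 35], [0, 0, 7, 0, 0, 0, 35], [0, 0, 0, 0, 0, 0, 35], [0, 0, 0, 0, 0, 0, 35], [0, 0, 0, 0, 0, 0, 35]]

```text
time_s: 8.2
eef_pos: [0.569, 0.056, 0.0464]
eef_rot: [0.001, 0.611, 0.791, 0.001]
wrist_force: [-0.1, 1.2, -0.7]
opening: 0.502
grasp_force: 61.0
```

```bash
python3 - <<'E'
from h import *
st((0,53,42.3))
E
```

```text
t 8.2 V [ 1.7 52.9 46.4] W [569.   56.   46.4] yawx-th 90.14 tilt 0.11 F_vice [ 0.2  1.2 -0.7] op 42.9 gf 61.0 q1,6 [-0.11 -0.36]
  shift (0, 53, 42.3) [ 0.1 -1.7  4.1]
```

Call:
jog_arm:
  series:
    - [[0, -1, 1, 0, 0, 0, 35], [0, 0, 1, 0, 0, 0, 35], [0, 0, 1, 0, 0, 0, 35], [0, 0, 0.5, 0, 0, 0, 35], [0, 0, 0, 0, 0, 0, 35], [0, 0, 0, 0, 0, 0, 35], [0, 0, 0, 0, 0, 0, 35], [0, 0, 0, 0, 0, 0, 35], [0, 0, 0, 0, 0, 0, 35], [0, 0, 0, 0, 0, 0, 35]]

```text
time_s: 9.2
eef_pos: [0.5673, 0.0557, 0.0423]
eef_rot: [0.0, 0.611, 0.791, 0.0]
wrist_force: [-2.8, -0.5, 5.6]
opening: 0.502
grasp_force: 61.5
```

```bash
python3 - <<'E'
from h import *
st()
E
```

```text
t 9.2 V [-0.1 53.1 42.3] W [567.3  55.7  42.3] yawx-th 90.15 tilt 0.01 F_vice [-2.8  0.2  5.6] op 42.9 gf 61.5 q1,6 [-0.11 -0.37]
```

Call:
jog_arm:
  series:
    - [[0, 0, 0, 0, 0, 0, 75], [0, 0, 0, 0, 0, 0, 75], [0, 0, 0, 0, 0, 0, 75], [0, 0, 0, 0, 0, 0, 75], [0, 0, 0, 0, 0, 0, 75], [0, 0, -10, 0, 0, 0, 75], [0, 0, -20, 0, 0, 0, 75], [0, 0, -30, 0, 0, 0, 75], [0, 0, -30, 0, 0, 0, 75], [0, 0, -30, 0, 0, 0, 75]]

```text
time_s: 10.2
eef_pos: [0.5671, 0.0558, 0.1637]
eef_rot: [0.0, 0.611, 0.791, 0.0]
wrist_force: [0.5, 0.3, -0.3]
opening: 0.875
grasp_force: 0.0
```

Call:
jog_arm:
  series:
    - [[-30, -12, 0, 0, 0, 0, 75], [-45, -19, 0, 0, 0, 0, 75], [-45, -19, 0, 0, 0, 0, 60], [-45, -19, 0, 0, 0, 0, 45], [-30, -12, 0, 0, 0, 0, 45], [-20, -10, 0, 0, 0, 0, 45], [0, 0, 0, 0, 0, 0.14, 45], [0, 0, 0, 0, 0, 0.14, 45], [0, 0, 0, 0, 0, 0.14, 45], [0, 0, 0, 0, 0, 0.14, 45]]

```text
time_s: 11.2
eef_pos: [0.5334, -0.1755, 0.1626]
eef_rot: [0.0, 0.808, 0.589, 0.0]
wrist_force: [-0.1, 0.7, -0.3]
opening: 0.527
grasp_force: 0.0
```

```bash
python3 - <<'E'
from h import *
import pickle
st()
c=ctrl.camera('wrist');cv2.imwrite('pics/w3.png',c['frame']);pickle.dump(c,open('w3.pkl','wb'))
c=ctrl.camera('scene');pickle.dump(c,open('s3.pkl','wb'));cv2.imwrite('pics/s3.png',np.vstack([cv2.resize(c['frame'][150:320,220:440],None,fx=3,fy=3,interpolation=cv2.INTER_CUBIC)]))
E
```

```text
t 11.2 V [ -90.6 -162.3  162.6] W [ 533.4 -175.5  162.6] yawx-th 57.7 tilt 0.05 F_vice [ 0.   0.7 -0.3] op 45.0 gf 0.0 q1,6 [-0.53 -0.22]
```

View pics/w3.png

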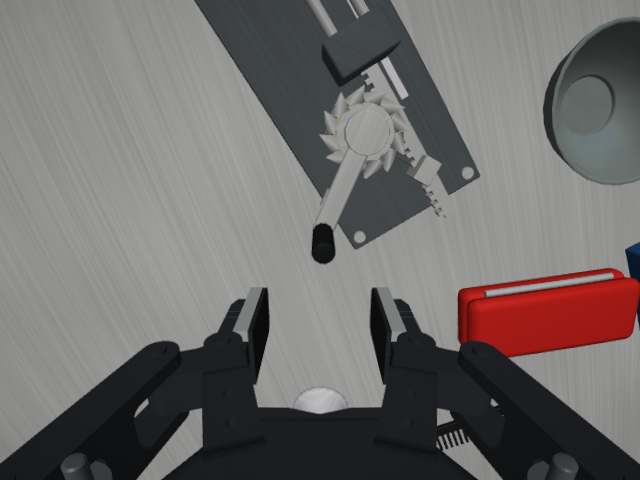

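View pics/s3.png

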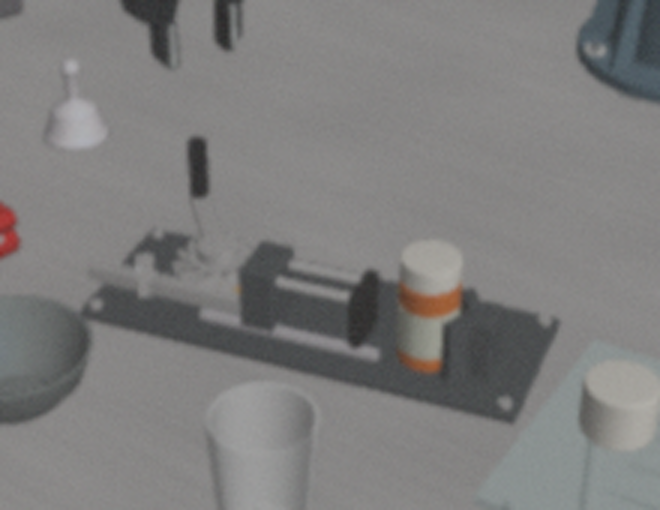

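The bottle stands upright on the bed in front of the V, in the scene crop near (430,310). The wrist view shows the handle top at (322,257), the wheel hub at (369,132), and the bell under the palm at (320,400). I'll measure all three.

```bash
python3 - <<'E'
from h import *
import pickle
c=pickle.load(open('w3.pkl','rb'));t=pickle.load(open('top0.pkl','rb'));s=pickle.load(open('s3.pkl','rb'))
for z in(.045,.047,.049):print('hub',toV(world(c,369,132,z)).round(1))
print('hub d',toV(world(c,369,132)).round(1))
for v in(252,256):print('handle',toV(world(c,322,v,.092)).round(1),toV(world(c,322,v)).round(1))
print('bell top',toV(world(t,487,310,.05)).round(1),'bell wrist',toV(world(c,321,400)).round(1))
for n,u,v,z in[('TR',479,178,.008),('BR',354,248,.008)]:print(n,toV(world(c,u,v,z)).round(1))
print('bottle cap scene',toV(world(s,220+430/3,150+253/3,.093)).round(1))
E
```

```text
hub [ -21.8 -120.3   45. ]
hub [ -22.1 -120.2   47. ]
hub [ -22.3 -120.    49. ]
hub d [ -22.  -120.2   46.7]
handle [ -89.6 -164.5   92. ] [ -89.4 -164.3   92.7]
handle [ -91.  -166.8   92. ] [ -90.6 -166.1   94.1]
bell top [-202.3 -331.7   50. ] bell wrist [-189.8 -323.3   16.7]
TR [  43.3 -205.7    8. ]
BR [ -79.2 -202.8    8. ]
bottle cap scene [ 0.5 55.3 93. ]
```

Call:
jog_arm:
  series:
    - [[0, 0, 0, 0, 0, 0.143, 45], [0, 0, 0, 0, 0, 0.143, 45], [0, 0, 0, 0, 0, 0.142, 45], [0, 2, 0, 0, 0, 0, 45], [0, 0, 20, 0, 0, 0, 45], [0, 0, 30, 0, 0, 0, 45], [0, 0, 30, 0, 0, 0, 45], [0, 0, 20, 0, 0, 0, 45], [0, 0, 10, 0, 0, 0, 45], [0, 0, 0, 0, 0, 0, 22]]

```text
time_s: 12.3
eef_pos: [0.534, -0.1761, 0.0507]
eef_rot: [-0.001, 0.913, 0.408, -0.001]
wrist_force: [0.3, -0.9, 0.4]
opening: 0.371
grasp_force: 0.0
```

```bash
cat >> h.py <<'E'
PV=np.array([-22.,-120.])
def lev(*ths):
    """print the TCP's lever angle / radius and tool shift (mm, rz) to handle centre at angles ths"""
    st();o=ctrl.get_obs();p=toV(o['eef_pos']);d=p[:2]-PV
    th=(np.arctan2(d[1],d[0])-np.radians(203))%(2*np.pi);th=th-2*np.pi if th>np.pi else th
    R,t,_=vf();F=R.T@o['wrist_force'][:2];a=th+np.radians(203)
    print('  theta',round(th,3),'r',np.hypot(*d).round(1),'Ftan(ccw on tool)',round(F@[-np.sin(a),np.cos(a)],1),'Frad',round(F@[np.cos(a),np.sin(a)],1))
    for g in ths:
        a=g+np.radians(203);st((*(PV+80*np.array([np.cos(a),np.sin(a)])),p[2]))
E
python3 -c "
from h import *
lev(0.178)"
```

```text
t 12.3 V [ -90.2 -163.1   50.7] W [ 534.  -176.1   50.7] yawx-th 33.73 tilt 0.14 F_vice [ 0.  -0.9  0.4] op 31.7 gf 0.0 q1,6 [-0.53  0.2 ]
  theta 0.162 r 80.7 Ftan(ccw on tool) 0.8 Frad 0.5
t 12.3 V [ -90.2 -163.1   50.7] W [ 534.  -176.1   50.7] yawx-th 33.73 tilt 0.14 F_vice [ 0.  -0.9  0.4] op 31.7 gf 0.0 q1,6 [-0.53  0.2 ]
  shift (np.float64(-88.9421781435942), np.float64(-163.80347914710995), np.float64(50.65660979976711)) [ 0.7  1.3 -0. ]
```

Call:
jog_arm:
  series:
    - [[0, 0, 0, 0, 0, 0, 22], [0, -2.4, 0, 0, 0, 0.03, 22], [0, -2.4, 0, 0, 0, 0.03, 22], [0, -2.4, 0, 0, 0, 0.03, 22], [0, -2.4, 0, 0, 0, 0.03, 22], [0, -2.4, 0, 0, 0, 0.03, 22], [0, -2.4, 0, 0, 0, 0.03, 22], [0, 0, 0, 0, 0, 0, 22], [0, 0, 0, 0, 0, 0, 22], [0, 0, 0, 0, 0, 0, 22]]

```text
time_s: 13.3
eef_pos: [0.5255, -0.1666, 0.0526]
eef_rot: [0.001, 0.946, 0.323, 0.001]
wrist_force: [0.3, -0.5, -0.1]
opening: 0.257
grasp_force: 0.2
```

```bash
python3 -c "
from h import *
lev(0.0)"
```

```text
t 13.3 V [ -96.1 -151.7   52.6] W [ 525.5 -166.6   52.6] yawx-th 23.28 tilt 0.09 F_vice [ 0.2 -0.5 -0.1] op 22.0 gf 0.2 q1,6 [-0.52  0.39]
  theta 0.003 r 80.6 Ftan(ccw on tool) 0.6 Frad 0.0
t 13.3 V [ -96.1 -151.7   52.6] W [ 525.5 -166.6   52.6] yawx-th 23.28 tilt 0.09 F_vice [ 0.2 -0.5 -0.1] op 22.0 gf 0.2 q1,6 [-0.52  0.39]
  shift (np.float64(-95.64038827619522), np.float64(-151.25849027914188), np.float64(52.58374125053991)) [ 0.6 -0.3 -0. ]
```

Call:
jog_arm:
  series:
    - [[0, -1, 0, 0, 0, 0, 22], [0, -1, 0, 0, 0, 0, 22], [0, -1, 0, 0, 0, 0, 22], [0, 0, 0, 0, 0, 0, 22], [0, 0, 0, 0, 0, 0, 22], [0, 0, 0, 0, 0, 0, 22], [0, 0, 0, 0, 0, 0, 22], [0, 0, 0, 0, 0, 0, 22], [0, 0, 0, 0, 0, 0, 22], [0, 0, 0, 0, 0, 0, 22]]

```text
time_s: 14.3
eef_pos: [0.523, -0.1638, 0.0517]
eef_rot: [-0.0, 0.946, 0.323, -0.0]
wrist_force: [0.3, 0.2, -0.1]
opening: 0.263
grasp_force: 0.1
```

```bash
python3 -c "
from h import *
lev()
c=ctrl.camera('top');cv2.imwrite('pics/t4.png',c['frame'])
lev()"
```

```text
t 14.3 V [ -97.8 -148.4   51.7] W [ 523.  -163.8   51.7] yawx-th 23.22 tilt 0.01 F_vice [ 0.3  0.1 -0.1] op 22.5 gf 0.1 q1,6 [-0.52  0.39]
  theta -0.043 r 81.0 Ftan(ccw on tool) -0.0 Frad -0.3
t 14.35 V [ -97.8 -148.4   51.7] W [ 523.  -163.8   51.7] yawx-th 23.22 tilt 0.01 F_vice [0.  0.3 0.2] op 21.8 gf 0.1 q1,6 [-0.52  0.39]
  theta -0.043 r 80.9 Ftan(ccw on tool) -0.2 Frad -0.1
```

Call:
jog_arm:
  series:
    - [[0.2, 6, 0, 0, 0, -0.075, 22], [0.2, 6, 0, 0, 0, -0.075, 22], [0.2, 6, 0, 0, 0, -0.075, 22], [0.2, 6, 0, 0, 0, -0.075, 22], [0.2, 6, 0, 0, 0, -0.075, 22], [0.2, 6, 0, 0, 0, -0.075, 22], [0.2, 6, 0, 0, 0, -0.075, 22], [0.2, 6, 0, 0, 0, -0.075, 22], [0.2, 6, 0, 0, 0, -0.075, 22], [0.2, 2, 0, 0, 0, -0.025, 22]]

```text
time_s: 15.35
eef_pos: [0.5695, -0.1932, 0.0516]
eef_rot: [-0.0, 0.778, 0.629, -0.0]
wrist_force: [-0.3, 0.3, 0.3]
opening: 0.257
grasp_force: 0.4
```

Call:
jog_arm:
  series:
    - [[0.1, 3, 0, 0, 0, -0.037, 22], [0.1, 2, 0, 0, 0, -0.025, 22], [0.1, 1, 0, 0, 0, -0.012, 22], [0.1, 1, 0, 0, 0, -0.012, 22], [0, 0, 0, 0, 0, 0, 22], [0, 0, 0, 0, 0, 0, 22], [0, 0, 0, 0, 0, 0, 22], [0, 0, 0, 0, 0, 0, 22], [0, 0, 0, 0, 0, 0, 22], [0, 0, 0, 0, 0, 0, 22]]

```text
time_s: 16.35
eef_pos: [0.5763, -0.194, 0.0518]
eef_rot: [-0.0, 0.751, 0.661, -0.0]
wrist_force: [-0.1, 1.0, -1.9]
opening: 0.257
grasp_force: 0.5
```

```bash
python3 -c "
from h import *
lev(0.775)"
```

```text
t 16.35 V [ -53.8 -190.9   51.8] W [ 576.3 -194.    51.8] yawx-th 68.25 tilt 0.01 F_vice [ 0.2  1.  -1.9] op 21.9 gf 0.5 q1,6 [-0.52 -0.39]
  theta 0.748 r 77.7 Ftan(ccw on tool) -0.2 Frad -0.9
t 16.35 V [ -53.8 -190.9   51.8] W [ 576.3 -194.    51.8] yawx-th 68.25 tilt 0.01 F_vice [ 0.2  1.  -1.9] op 21.9 gf 0.5 q1,6 [-0.52 -0.39]
  shift (np.float64(-52.738174201178545), np.float64(-193.8590864198712), np.float64(51.77455494901155)) [-2.3  2.  -0. ]
```

Call:
jog_arm:
  series:
    - [[-1, 1, 0, 0, 0, 0, 22], [-1, 1, 0, 0, 0, 0, 22], [0, 0.5, 0, 0, 0, 0, 22], [0, 0, 0, 0, 0, 0, 22], [0, 0, 0, 0, 0, 0, 22], [0, 0, 0, 0, 0, 0, 22], [0, 0, 0, 0, 0, 0, 22], [0, 0, 0, 0, 0, 0, 22], [0, 0, 0, 0, 0, 0, 22], [0, 0, 0, 0, 0, 0, 22]]

```text
time_s: 17.35
eef_pos: [0.5786, -0.1963, 0.0518]
eef_rot: [0.0, 0.751, 0.661, 0.0]
wrist_force: [-0.9, 0.4, 0.4]
opening: 0.259
grasp_force: 0.2
```

```bash
cat >> h.py <<'E'
def look(n):
    """jaw face y and handle centre in vice frame from the scene depth (top ~10 mm of each)"""
    c=ctrl.camera('scene');L=[]
    for v in range(190,290):
        for u in range(250,390):
            if c['z_map'][v,u]>0:
                w=world(c,u,v);p=toV(w);L.append(p)
    L=np.array(L);j=L[(abs(L[:,0])<16)&(L[:,1]>-20)&(L[:,1]<31)&(L[:,2]>40)&(L[:,2]<62)]
    print('jaw y pct',np.percentile(j[:,1],[50,80,90,95]).round(1))
    b=L[(L[:,2]>80)&(L[:,2]<100)&(L[:,1]>20)]
    if len(b):print('bottle top y ext',np.percentile(b[:,1],[2,50,98]).round(1),'x',np.percentile(b[:,0],[2,50,98]).round(1))
    cv2.imwrite(f'pics/{n}.png',cv2.resize(c['frame'][180:300,240:400],None,fx=4,fy=4,interpolation=cv2.INTER_CUBIC))
E
python3 -c "
from h import *
lev();look('k1')"
```

```text
t 17.35 V [ -52.1 -193.8   51.8] W [ 578.6 -196.3   51.8] yawx-th 68.25 tilt 0.01 F_vice [-0.8  0.6  0.4] op 22.1 gf 0.2 q1,6 [-0.52 -0.39]
  theta 0.782 r 79.7 Ftan(ccw on tool) -0.9 Frad -0.3
jaw y pct [ 9.2 24.3 25.9 26.2]
bottle top y ext [21.2 50.5 75.4] x [-16.4  14.3 196. ]
```

View pics/k1.png

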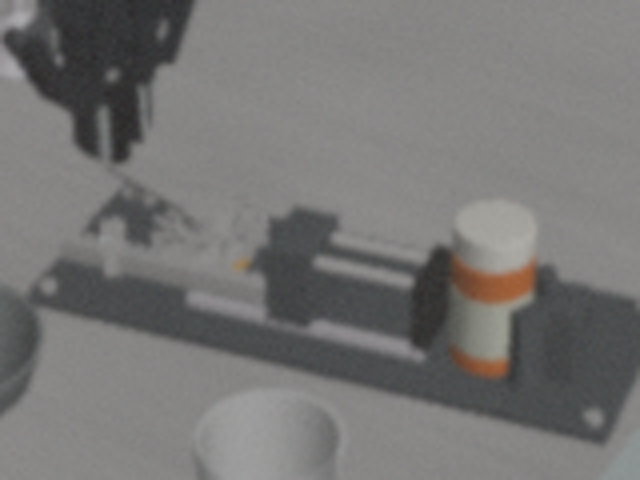

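The jaw has moved one notch, to the dark pad at (432,298), and the bottle stands in front of the V at (492,290). Next comes the return stroke.

Call:
jog_arm:
  series:
    - [[0.2, -6, 0, 0, 0, 0.075, 22], [0.2, -6, 0, 0, 0, 0.075, 22], [0.2, -6, 0, 0, 0, 0.075, 22], [0.2, -6, 0, 0, 0, 0.075, 22], [0.2, -6, 0, 0, 0, 0.075, 22], [0.2, -6, 0, 0, 0, 0.075, 22], [0.2, -6, 0, 0, 0, 0.075, 22], [0.2, -6, 0, 0, 0, 0.075, 22], [0.2, -6, 0, 0, 0, 0.075, 22], [0.2, -6, 0, 0, 0, 0.075, 22]]

```text
time_s: 18.4
eef_pos: [0.5274, -0.1685, 0.0521]
eef_rot: [0.001, 0.941, 0.338, 0.0]
wrist_force: [-0.2, 0.4, 0.3]
opening: 0.259
grasp_force: 0.2
```

Call:
jog_arm:
  series:
    - [[0.1, -3, 0, 0, 0, 0.037, 22], [0, -2, 0, 0, 0, 0.025, 22], [0, 0, 0, 0, 0, 0, 22], [0, 0, 0, 0, 0, 0, 22], [0, 0, 0, 0, 0, 0, 22], [0, 0, 0, 0, 0, 0, 22], [0, 0, 0, 0, 0, 0, 22], [0, 0, 0, 0, 0, 0, 22], [0, 0, 0, 0, 0, 0, 22], [0, 0, 0, 0, 0, 0, 22]]

```text
time_s: 19.4
eef_pos: [0.524, -0.1644, 0.0518]
eef_rot: [0.0, 0.951, 0.311, 0.0]
wrist_force: [0.9, -0.8, -0.1]
opening: 0.256
grasp_force: 0.2
```

```bash
python3 -c "
from h import *
lev(-.04)"
```

```text
t 19.4 V [ -97.  -149.2   51.8] W [ 524.  -164.4   51.8] yawx-th 21.73 tilt 0.0 F_vice [ 0.6 -1.  -0.1] op 21.8 gf 0.2 q1,6 [-0.52  0.42]
  theta -0.03 r 80.5 Ftan(ccw on tool) 1.2 Frad -0.2
t 19.4 V [ -97.  -149.2   51.8] W [ 524.  -164.4   51.8] yawx-th 21.73 tilt 0.0 F_vice [ 0.6 -1.  -0.1] op 21.8 gf 0.2 q1,6 [-0.52  0.42]
  shift (np.float64(-96.83149003407237), np.float64(-148.28865672456945), np.float64(51.76872303417651)) [ 0.5 -0.8 -0. ]
```

Call:
jog_arm:
  series:
    - [[0.2, 6, 0, 0, 0, -0.075, 22], [0.2, 6, 0, 0, 0, -0.075, 22], [0.2, 6, 0, 0, 0, -0.075, 22], [0.2, 6, 0, 0, 0, -0.075, 22], [0.2, 6, 0, 0, 0, -0.075, 22], [0.2, 6, 0, 0, 0, -0.075, 22], [0.2, 6, 0, 0, 0, -0.075, 22], [0.2, 6, 0, 0, 0, -0.075, 22], [0.2, 6, 0, 0, 0, -0.075, 22], [0.1, 3, 0, 0, 0, -0.037, 22]]

```text
time_s: 20.4
eef_pos: [0.5705, -0.1952, 0.0516]
eef_rot: [-0.0, 0.782, 0.623, -0.0]
wrist_force: [-0.9, 0.1, 1.5]
opening: 0.258
grasp_force: 0.4
```

Call:
jog_arm:
  series:
    - [[0.1, 3, 0, 0, 0, -0.037, 22], [0, 2, 0, 0, 0, -0.025, 22], [0, 1.5, 0, 0, 0, -0.012, 22], [0, 1.5, 0, 0, 0, -0.012, 22], [0, 0, 0, 0, 0, 0, 22], [0, 0, 0, 0, 0, 0, 22], [0, 0, 0, 0, 0, 0, 22], [0, 0, 0, 0, 0, 0, 22], [0, 0, 0, 0, 0, 0, 22], [0, 0, 0, 0, 0, 0, 22]]

```text
time_s: 21.4
eef_pos: [0.5783, -0.1966, 0.0518]
eef_rot: [-0.0, 0.755, 0.656, -0.0]
wrist_force: [-1.5, -0.1, -0.6]
opening: 0.26
grasp_force: 0.4
```

```bash
python3 -c "
from h import *
lev(.785);look('k2');lev()"
```

```text
t 21.4 V [ -52.4 -194.    51.8] W [ 578.3 -196.6   51.8] yawx-th 67.45 tilt 0.0 F_vice [-1.5  0.2 -0.6] op 22.2 gf 0.4 q1,6 [-0.52 -0.38]
  theta 0.779 r 80.0 Ftan(ccw on tool) -1.4 Frad 0.4
t 21.4 V [ -52.4 -194.    51.8] W [ 578.3 -196.6   51.8] yawx-th 67.45 tilt 0.0 F_vice [-1.5  0.2 -0.6] op 22.2 gf 0.4 q1,6 [-0.52 -0.38]
  shift (np.float64(-51.99805875086351), np.float64(-194.1627701153331), np.float64(51.76839006951531)) [ 0.   0.5 -0. ]
jaw y pct [ 5.9 19.1 26.6 28.4]
bottle top y ext [22.  51.6 76.7] x [-16.4  14.8 195. ]
t 21.45 V [ -52.4 -194.    51.8] W [ 578.3 -196.6   51.8] yawx-th 67.45 tilt 0.0 F_vice [-1.5  0.1  0.3] op 22.0 gf 0.4 q1,6 [-0.52 -0.38]
  theta 0.779 r 80.0 Ftan(ccw on tool) -1.4 Frad 0.5
```

Call:
jog_arm:
  series:
    - [[0.2, -6, 0, 0, 0, 0.075, 22], [0.2, -6, 0, 0, 0, 0.075, 22], [0.2, -6, 0, 0, 0, 0.075, 22], [0.2, -6, 0, 0, 0, 0.075, 22], [0.2, -6, 0, 0, 0, 0.075, 22], [0.2, -6, 0, 0, 0, 0.075, 22], [0.2, -6, 0, 0, 0, 0.075, 22], [0.2, -6, 0, 0, 0, 0.075, 22], [0.2, -6, 0, 0, 0, 0.075, 22], [0.2, -6, 0, 0, 0, 0.075, 22]]

```text
time_s: 22.45
eef_pos: [0.5277, -0.1682, 0.0522]
eef_rot: [0.001, 0.943, 0.332, 0.001]
wrist_force: [-0.4, -0.5, -0.3]
opening: 0.255
grasp_force: 0.2
```

Call:
jog_arm:
  series:
    - [[0.1, -3, 0, 0, 0, 0.037, 22], [0, -2, 0, 0, 0, 0.025, 22], [0, 0, 0, 0, 0, 0, 22], [0, 0, 0, 0, 0, 0, 22], [0, 0, 0, 0, 0, 0, 22], [0, 0, 0, 0, 0, 0, 22], [0, 0, 0, 0, 0, 0, 22], [0, 0, 0, 0, 0, 0, 22], [0, 0, 0, 0, 0, 0, 22], [0, 0, 0, 0, 0, 0, 22]]

```text
time_s: 23.45
eef_pos: [0.5243, -0.164, 0.0518]
eef_rot: [0.0, 0.953, 0.304, 0.0]
wrist_force: [0.3, -0.4, 0.6]
opening: 0.257
grasp_force: 0.2
```

```bash
python3 -c "
from h import *
lev(-.035)"
```

```text
t 23.45 V [ -96.6 -148.9   51.8] W [ 524.3 -164.    51.8] yawx-th 20.93 tilt 0.01 F_vice [ 0.2 -0.4  0.6] op 22.0 gf 0.2 q1,6 [-0.52  0.43]
  theta -0.032 r 80.0 Ftan(ccw on tool) 0.5 Frad -0.0
t 23.45 V [ -96.6 -148.9   51.8] W [ 524.3 -164.    51.8] yawx-th 20.93 tilt 0.01 F_vice [ 0.2 -0.4  0.6] op 22.0 gf 0.2 q1,6 [-0.52  0.43]
  shift (np.float64(-96.6891119481191), np.float64(-148.66245900828), np.float64(51.8088101357048)) [ 0.  -0.2 -0. ]
```

Call:
jog_arm:
  series:
    - [[0.2, 6, 0, 0, 0, -0.075, 22], [0.2, 6, 0, 0, 0, -0.075, 22], [0.2, 6, 0, 0, 0, -0.075, 22], [0.2, 6, 0, 0, 0, -0.075, 22], [0.2, 6, 0, 0, 0, -0.075, 22], [0.2, 6, 0, 0, 0, -0.075, 22], [0.2, 6, 0, 0, 0, -0.075, 22], [0.2, 6, 0, 0, 0, -0.075, 22], [0.2, 6, 0, 0, 0, -0.075, 22], [0.1, 3, 0, 0, 0, -0.037, 22]]

```text
time_s: 24.45
eef_pos: [0.5699, -0.1953, 0.0515]
eef_rot: [-0.001, 0.786, 0.618, -0.0]
wrist_force: [-1.8, 1.0, 0.9]
opening: 0.255
grasp_force: 1.1
```

Call:
jog_arm:
  series:
    - [[0.1, 3, 0, 0, 0, -0.037, 22], [0, 2, 0, 0, 0, -0.025, 22], [0, 1.5, 0, 0, 0, -0.018, 22], [0, 1.5, 0, 0, 0, -0.018, 22], [0, 0, 0, 0, 0, 0, 22], [0, 0, 0, 0, 0, 0, 22], [0, 0, 0, 0, 0, 0, 22], [0, 0, 0, 0, 0, 0, 22], [0, 0, 0, 0, 0, 0, 22], [0, 0, 0, 0, 0, 0, 22]]

```text
time_s: 25.45
eef_pos: [0.5779, -0.1969, 0.0516]
eef_rot: [-0.0, 0.756, 0.655, -0.0]
wrist_force: [-3.7, 0.8, -0.4]
opening: 0.258
grasp_force: 1.8
```

```bash
sed -i 's/L\[:,1\]<31)/L[:,1]<45)/; s/L\[:,2\]>40)&(L\[:,2\]<62)/L[:,2]>45)\&(L[:,2]<62)/' h.py; python3 -c "
from h import *
lev(.785);look('k3');lev()"
```

```text
t 25.45 V [ -52.9 -194.1   51.6] W [ 577.9 -196.9   51.6] yawx-th 67.33 tilt 0.03 F_vice [-3.4  1.7 -0.4] op 22.0 gf 1.8 q1,6 [-0.52 -0.38]
  theta 0.775 r 80.3 Ftan(ccw on tool) -3.8 Frad -0.2
t 25.45 V [ -52.9 -194.1   51.6] W [ 577.9 -196.9   51.6] yawx-th 67.33 tilt 0.03 F_vice [-3.4  1.7 -0.4] op 22.0 gf 1.8 q1,6 [-0.52 -0.38]
  shift (np.float64(-51.99805875086351), np.float64(-194.1627701153331), np.float64(51.62040156068089)) [ 0.3  0.8 -0. ]
jaw y pct [ 6.4 29.9 34.9 37.6]
bottle top y ext [21.8 54.5 80. ] x [-17.2  14.  194.9]
t 25.5 V [ -52.9 -194.2   51.6] W [ 577.9 -196.9   51.6] yawx-th 67.34 tilt 0.03 F_vice [-2.5  1.5 -0.2] op 22.2 gf 1.8 q1,6 [-0.52 -0.38]
  theta 0.775 r 80.3 Ftan(ccw on tool) -2.9 Frad -0.4
```

Call:
jog_arm:
  series:
    - [[0.2, -6, 0, 0, 0, 0.075, 22], [0.2, -6, 0, 0, 0, 0.075, 22], [0.2, -6, 0, 0, 0, 0.075, 22], [0.2, -6, 0, 0, 0, 0.075, 22], [0.2, -6, 0, 0, 0, 0.075, 22], [0.2, -6, 0, 0, 0, 0.075, 22], [0.2, -6, 0, 0, 0, 0.075, 22], [0.2, -6, 0, 0, 0, 0.075, 22], [0.2, -6, 0, 0, 0, 0.075, 22], [0.2, -6, 0, 0, 0, 0.075, 22]]

```text
time_s: 26.5
eef_pos: [0.5285, -0.1689, 0.0526]
eef_rot: [0.001, 0.944, 0.331, 0.001]
wrist_force: [0.9, -0.6, -0.8]
opening: 0.258
grasp_force: 0.3
```

Call:
jog_arm:
  series:
    - [[0.1, -3, 0, 0, 0, 0.037, 22], [0, -2, 0, 0, 0, 0.025, 22], [0, -0.5, 0, 0, 0, 0, 22], [0, 0, 0, 0, 0, 0, 22], [0, 0, 0, 0, 0, 0, 22], [0, 0, 0, 0, 0, 0, 22], [0, 0, 0, 0, 0, 0, 22], [0, 0, 0, 0, 0, 0, 22], [0, 0, 0, 0, 0, 0, 22], [0, 0, 0, 0, 0, 0, 22]]

```text
time_s: 27.5
eef_pos: [0.5238, -0.1638, 0.0518]
eef_rot: [-0.0, 0.953, 0.303, 0.0]
wrist_force: [1.2, -0.6, 0.4]
opening: 0.258
grasp_force: 0.3
```

```bash
python3 -c "
from h import *
lev(-.035);look('k4')"
```

```text
t 27.5 V [ -97.  -148.6   51.8] W [ 523.8 -163.8   51.8] yawx-th 20.81 tilt 0.0 F_vice [ 1.  -0.9  0.4] op 22.0 gf 0.3 q1,6 [-0.52  0.44]
  theta -0.038 r 80.3 Ftan(ccw on tool) 1.2 Frad -0.6
t 27.5 V [ -97.  -148.6   51.8] W [ 523.8 -163.8   51.8] yawx-th 20.81 tilt 0.0 F_vice [ 1.  -0.9  0.4] op 22.0 gf 0.3 q1,6 [-0.52  0.44]
  shift (np.float64(-96.6891119481191), np.float64(-148.66245900828), np.float64(51.789986025295775)) [0.3 0.2 0. ]
jaw y pct [ 8.8 30.5 35.3 37.4]
bottle top y ext [21.5 55.  80.1] x [-17.9  14.  193.9]
```

Call:
jog_arm:
  series:
    - [[0.2, 6, 0, 0, 0, -0.075, 22], [0.2, 6, 0, 0, 0, -0.075, 22], [0.2, 6, 0, 0, 0, -0.075, 22], [0.2, 6, 0, 0, 0, -0.075, 22], [0.2, 6, 0, 0, 0, -0.075, 22], [0.2, 6, 0, 0, 0, -0.075, 22], [0.2, 6, 0, 0, 0, -0.075, 22], [0.2, 6, 0, 0, 0, -0.075, 22], [0.2, 6, 0, 0, 0, -0.075, 22], [0.1, 3, 0, 0, 0, -0.037, 22]]

```text
time_s: 28.55
eef_pos: [0.5678, -0.1944, 0.0512]
eef_rot: [-0.003, 0.787, 0.617, -0.001]
wrist_force: [-7.7, 1.9, 6.8]
opening: 0.255
grasp_force: 4.2
```

Call:
jog_arm:
  series:
    - [[0.1, 3, 0, 0, 0, -0.037, 22], [0, 2, 0, 0, 0, -0.025, 22], [0, 1.5, 0, 0, 0, -0.018, 22], [0, 1.5, 0, 0, 0, -0.018, 22], [0, 1, 0, 0, 0, 0, 22], [0, 0, 0, 0, 0, 0, 22], [0, 0, 0, 0, 0, 0, 22], [0, 0, 0, 0, 0, 0, 22], [0, 0, 0, 0, 0, 0, 22], [0, 0, 0, 0, 0, 0, 22]]

```text
time_s: 29.55
eef_pos: [0.5762, -0.1962, 0.0512]
eef_rot: [-0.003, 0.756, 0.654, -0.001]
wrist_force: [-6.7, 1.3, 6.3]
opening: 0.255
grasp_force: 4.2
```

```bash
python3 -c "
from h import *
lev();look('k5');lev();ctrl.camera('top');lev()"
```

```text
t 29.55 V [ -54.4 -193.    51.2] W [ 576.2 -196.2   51.2] yawx-th 67.24 tilt 0.34 F_vice [-6.2  3.   6.3] op 21.8 gf 4.2 q1,6 [-0.52 -0.38]
  theta 0.752 r 79.9 Ftan(ccw on tool) -6.8 Frad -0.2
jaw y pct [ 7.8 30.4 36.7 39.4]
bottle top y ext [21.5 54.7 79.7] x [-17.3  14.2 194.1]
t 29.6 V [ -54.4 -193.    51.2] W [ 576.2 -196.2   51.2] yawx-th 67.25 tilt 0.34 F_vice [-7.4  3.1  6. ] op 22.0 gf 4.2 q1,6 [-0.52 -0.38]
  theta 0.752 r 79.9 Ftan(ccw on tool) -8.0 Frad 0.2
t 29.65 V [ -54.4 -193.    51.2] W [ 576.2 -196.2   51.2] yawx-th 67.24 tilt 0.34 F_vice [-7.1  3.4  6.6] op 21.7 gf 4.2 q1,6 [-0.52 -0.38]
  theta 0.752 r 79.9 Ftan(ccw on tool) -7.8 Frad -0.3
```

Call:
jog_arm:
  series:
    - [[0, 1, 0, 0, 0, 0, 22], [0, 1, 0, 0, 0, 0, 22], [0, 0.5, 0, 0, 0, 0, 22], [0, 0, 0, 0, 0, 0, 22], [0, 0, 0, 0, 0, 0, 22], [0, 0, 0, 0, 0, 0, 22], [0, 0, 0, 0, 0, 0, 22], [0, 0, 0, 0, 0, 0, 22], [0, 0, 0, 0, 0, 0, 22], [0, 0, 0, 0, 0, 0, 22]]

```text
time_s: 30.65
eef_pos: [0.5785, -0.1965, 0.0512]
eef_rot: [-0.003, 0.756, 0.654, -0.002]
wrist_force: [-8.2, 0.6, 6.0]
opening: 0.258
grasp_force: 4.5
```

```bash
python3 -c "
from h import *
lev();ctrl.camera('top');lev();ctrl.camera('top');lev()"
```

```text
t 30.65 V [ -52.2 -194.    51.2] W [ 578.5 -196.5   51.2] yawx-th 67.24 tilt 0.36 F_vice [-7.8  2.6  6. ] op 22.1 gf 4.5 q1,6 [-0.52 -0.38]
  theta 0.781 r 79.9 Ftan(ccw on tool) -8.2 Frad 0.5
t 30.7 V [ -52.2 -194.    51.2] W [ 578.5 -196.5   51.2] yawx-th 67.24 tilt 0.36 F_vice [-9.2  3.1  6.1] op 21.9 gf 4.5 q1,6 [-0.52 -0.38]
  theta 0.781 r 79.9 Ftan(ccw on tool) -9.7 Frad 0.6
t 30.75 V [ -52.2 -194.    51.2] W [ 578.5 -196.6   51.2] yawx-th 67.24 tilt 0.35 F_vice [-8.3  3.5  6.1] op 22.0 gf 4.5 q1,6 [-0.52 -0.38]
  theta 0.782 r 79.9 Ftan(ccw on tool) -8.9 Frad -0.1
```

Holding the lever takes about 9 N, inside the well-clamped range. Next I'll swing it back to rest.

Call:
jog_arm:
  series:
    - [[0.2, -6, 0, 0, 0, 0.075, 22], [0.2, -6, 0, 0, 0, 0.075, 22], [0.2, -6, 0, 0, 0, 0.075, 22], [0.2, -6, 0, 0, 0, 0.075, 22], [0.2, -6, 0, 0, 0, 0.075, 22], [0.2, -6, 0, 0, 0, 0.075, 22], [0.2, -6, 0, 0, 0, 0.075, 22], [0.2, -6, 0, 0, 0, 0.075, 22], [0.2, -6, 0, 0, 0, 0.075, 22], [0.2, -6, 0, 0, 0, 0.075, 22]]

```text
time_s: 31.75
eef_pos: [0.5298, -0.1683, 0.0516]
eef_rot: [-0.0, 0.944, 0.33, -0.0]
wrist_force: [0.2, -0.2, -1.1]
opening: 0.26
grasp_force: 0.5
```

Call:
jog_arm:
  series:
    - [[0.1, -3, 0, 0, 0, 0.037, 22], [0, -3, 0, 0, 0, 0.025, 22], [0, -2, 0, 0, 0, 0, 22], [0, -1, 0, 0, 0, 0, 22], [0, 0, 0, 0, 0, 0, 22], [0, 0, 0, 0, 0, 0, 22], [0, 0, 0, 0, 0, 0, 22], [0, 0, 0, 0, 0, 0, 22], [0, 0, 0, 0, 0, 0, 22], [0, 0, 0, 0, 0, 0, 22]]

```text
time_s: 32.75
eef_pos: [0.5251, -0.1616, 0.0519]
eef_rot: [0.0, 0.953, 0.302, 0.0]
wrist_force: [4.1, -4.2, -3.9]
opening: 0.254
grasp_force: 2.7
```

```bash
python3 -c "
from h import *
lev(-.04);look('k6');lev()"
```

```text
t 32.75 V [ -95.2 -146.8   51.9] W [ 525.1 -161.6   51.9] yawx-th 20.7 tilt 0.06 F_vice [ 2.9 -5.  -3.9] op 21.7 gf 2.7 q1,6 [-0.51  0.44]
  theta -0.05 r 78.0 Ftan(ccw on tool) 5.7 Frad -1.0
t 32.75 V [ -95.2 -146.8   51.9] W [ 525.1 -161.6   51.9] yawx-th 20.7 tilt 0.06 F_vice [ 2.9 -5.  -3.9] op 21.7 gf 2.7 q1,6 [-0.51  0.44]
  shift (np.float64(-96.83149003407237), np.float64(-148.28865672456945), np.float64(51.87642569018109)) [-2.   0.8  0. ]
jaw y pct [ 6.6 30.4 36.3 39.5]
bottle top y ext [22.1 54.2 80.1] x [-17.1  13.9 192.5]
t 32.8 V [ -95.2 -146.9   51.9] W [ 525.2 -161.7   51.9] yawx-th 20.7 tilt 0.06 F_vice [ 1.4 -4.8 -4.2] op 21.8 gf 2.7 q1,6 [-0.51  0.44]
  theta -0.049 r 78.0 Ftan(ccw on tool) 5.0 Frad 0.3
```

Call:
jog_arm:
  series:
    - [[0, 2, 0, 0, 0, 0, 22], [0, 2, 0, 0, 0, 0, 45], [0, 0, 0, 0, 0, 0, 45], [0, 0, 0, 0, 0, 0, 45], [0, 0, 0, 0, 0, 0, 45], [0, 0, -10, 0, 0, 0, 45], [0, 0, -25, 0, 0, 0, 45], [0, 0, -30, 0, 0, 0, 45], [0, 0, -30, 0, 0, 0, 45], [0, 0, -20, 0, 0, 0, 45]]

```text
time_s: 33.8
eef_pos: [0.528, -0.1649, 0.1701]
eef_rot: [0.001, 0.953, 0.302, 0.001]
wrist_force: [0.4, -0.4, -0.8]
opening: 0.526
grasp_force: 0.0
```

Call:
jog_arm:
  series:
    - [[-10, 0, -10, 0, 0, 0, 45], [-20, 0, -10, 0, 0, 0, 45], [-20, 0, -10, 0, 0, 0, 45], [-20, 0, 0, 0, 0, 0, 45], [-20, 0, 0, 0, 0, 0, 45], [-10, 0, 0, 0, 0, 0, 45], [0, 0, 0, 0, 0, 0, 45], [0, 0, 0, 0, 0, 0, 45], [0, 0, 0, 0, 0, 0, 45], [0, 0, 0, 0, 0, 0, 45]]

```text
time_s: 34.8
eef_pos: [0.4457, -0.2216, 0.1967]
eef_rot: [-0.0, 0.953, 0.303, -0.0]
wrist_force: [0.2, -0.2, -0.0]
opening: 0.528
grasp_force: 0.0
```

```bash
python3 -c "
from h import *
import pickle
lev()
for n in('scene','top'):
    c=ctrl.camera(n);pickle.dump(c,open(n+'9.pkl','wb'))
    if n=='scene':a=cv2.resize(c['frame'][170:310,220:420],(800,560),interpolation=cv2.INTER_CUBIC)[:, :]
    else:b=cv2.resize(c['frame'][200:320,240:420],(800,533),interpolation=cv2.INTER_CUBIC)
cv2.imwrite('pics/end.png',np.vstack([cv2.resize(a,(430,300)),cv2.resize(b,(430,290))]))
L=np.array([np.r_[toV(world(c,u,v)),u,v] for v in range(200,330) for u in range(370,440) if c['z_map'][v,u]>0])
k=L[(L[:,2]>82)&(L[:,2]<102)&(L[:,0]<-60)&(abs(L[:,1]+150)<40)];print(len(k),k.mean(0).round(1))
d=k.mean(0)[:2]-PV;print('lever',(np.degrees(np.arctan2(d[1],d[0]))%360-203)/57.3)
"
```

```text
t 34.8 V [-187.1 -185.1  196.7] W [ 445.7 -221.6  196.7] yawx-th 20.75 tilt 0.01 F_vice [ 0.1 -0.2 -0. ] op 45.1 gf 0.0 q1,6 [-0.7   0.26]
  theta -0.026 r 177.4 Ftan(ccw on tool) 0.3 Frad -0.0
48 [ -99.  -150.    91.7  394.5  281. ]
lever -0.030338641666195834
```

View pics/end.png

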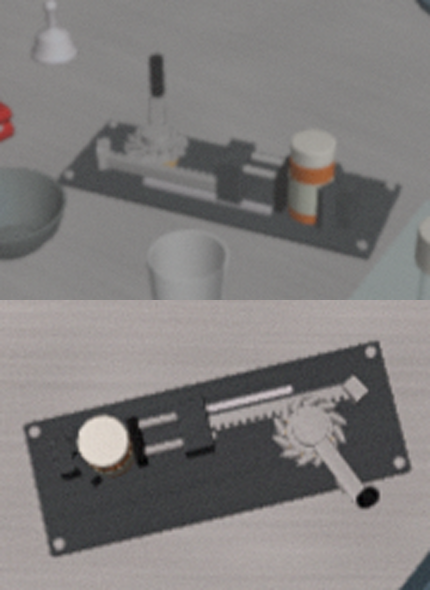

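The bottle is upright between the jaw pad and the V (lower view, (105,445)). The lever is at its rest stop, with the handle at (367,497), and the gripper is well clear, so I'll hand in.

```bash
python3 -c "
from bench import ctrl
print(ctrl.hand_in())"
```

```text
the job is handed in; nothing more can be done
None
```

The job is handed in, verdict not shown: the wide bottle stands upright in the V, clamped after four notches (about 9 N to hold the lever, within the 5–11 N well-clamped range), with the lever back at its rest stop and released, at about 35 s on the robot's clock.

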